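# Lock a self-inking stamp for a pad change and draw out the spent ink pad

### The arm

A 6-joint arm with a two-finger parallel gripper is mounted at the origin on a cart in front of the work surface, level with it; the furniture and walls round the work are solid. World frame = base frame: x ahead of the robot, y to its left, z up, the work surface at z = 0. Lengths are in m, angles in rad, forces in N, time in s.
With the tool pointing down it reaches from about 0.275 to 0.85 m from the base axis. Payload 5.2 kg.
Tool frame: the origin (TCP) lies midway between the tips of the shut fingers; the grasp point (between the pads) lies env.grasp_offset behind it (env.grasp_offset is the distance from the TCP to the grasp point, in m); z points along the fingers, y is the direction in which the jaws open and shut (so a half turn about z gives the same grasp; the last joint's range is limited). The gripper opens to 85 mm and grips with 20 to 120 N. Pads are 22 mm wide; open, the fingers measure 114 mm over their backs; the gripper's body (76 mm by 85 mm) begins 54 mm behind the grasp point. The pads swing forward as they close: fully open they stand 13 mm farther back than shut.
Start: joints at [0.974, 0.259, 1.535, -0, 1.348, -0.203], TCP at [0.211, 0.508, 0.231] pointing down, gripper open.
Joint ranges: [-3.14, 3.14], [-0.91, 2.08], [0.19, 2.58], [-1.22, 4.36], [0.22, 2.71], [-3.12, 3.12]. Speed limits (rad/s): [2.57, 2.57, 3.14, 3.14, 3.14, 3.14].

### API

Orientations are given as a unit quaternion [w, x, y, z].
In Python, from station import env gives the robot as it stands.
- The arm moves only by the shell command python3 -m creep 'ROWS' [OPENING] [FORCE]. ROWS is a JSON object of lists of equal length, an entry for each row: "xyz": the shift along the tool's x, y, z in m, a list of three; "twist": the turn, a rotation vector about the tool's x, y, z in rad, a list of three. A call has 1 to 10 rows; each row shifts and turns the pose as measured when the row begins, along the tool's axes as they then stand; what a row does not reach is not made up. A row lasts 1/10 s, in which the tool goes at most 50 mm and 8.59 degrees, less where a joint would pass 70% of its speed; a pose out of reach is approached as far as the arm can. A call is refused whole if a number of a shift passes 0.05 or a number of a turn 0.15, either way. A call with a gripper value outside its range is refused whole. OPENING is the finger opening in m, from 0 to 0.0854, set as the call begins (- or left out, the last holds). The fingers move at their own pace and stop on an object; FORCE is the grip in N (left out, the last holds). Time passes only in rows, so rows that do not move let the fingers close. It gives the time, the measured TCP pose, the force and the opening at its end, in the units of the state.
- env.get_obs(): the state, without advancing time (a new reading comes with each control period).
- env.capture(name): name is "scene" or "side" or "wrist"; returns the picture (420x560x3 uint8, red, green, blue); there is no depth.
- env.calibration(name): a dict with "mtx" (3x3 intrinsics, pixels), "rvec" (rotation vector, rad) and "tvec" (3), from world to camera coordinates, as OpenCV has them. Camera axes: x right, y down, z forward; pixel columns grow to the right and rows downward; lengths in m; the calibration is good to about 2 mm. A picture is of the moment at which its call begins: read the wrist's pose just before it. calibration takes no time and is no camera call; for the wrist camera it gives the pose at the moment of the call.
- env.hand_in(): hands the job in, once; it reports no verdict.
The state is a dict: "t": time; "q": joint angles; "joint_velocities": joint speeds; "effort": joint torques, N m; "ee_pos": TCP position; "ee_rot": TCP orientation; "force": force on the tool from outside, world axes, zero at the start; "moment": the same for the moment, N m; "width": opening from 0.0 (shut) to 1.0 (fully open).
Only numpy, scipy, OpenCV 4.12 (cv2) and the standard library are available. Lean on these libraries where they do the work, as an engineer would, in place of code of your own. Each camera call takes 0.05 s, during which the arm holds its last target.

### The job

The self-inking stamp's ink pad is spent: press the head part way down by the lock slide on its top, feeling for the depth at which the slide can be pushed right across (away from the pull tab) so that the head stays locked down by itself, without forcing the slide or pressing so far that the stamp prints. Then draw the spent pad out by its pull tab and lay it flat, the same way up, on the middle of the small pad of paper labels. Leave the stamp standing locked where it is and the other things undisturbed.

Things in the scene. Friction and masses are not known exactly. Their poses are not given: they have to be found in the camera images.
- stamp: Self-inking office stamp, loose on the desk on rubber feet, 1.2 kg: dark base 84 x 100 x 8 mm, frame of two side cheeks, black head over it 54 mm (x) by 94 mm (y), top 86 mm up at rest. Origin: centre of its underside. x points from the front (where the pad's tab sticks out) to the back, y to its left, z up. (The wooden hand stamp farther off is not meant.)
- head (a joint): How far the head is pressed down, m: 0 at rest, 0.022 when the stamp prints. A spring lifts it: 3 N starts it, 6 N at 10 mm, 9 N at 22 mm. The lock slide's bolts enter their notches at one depth only, set by an adjustable strike plate hidden inside: somewhere from 0.0075 to 0.0175, with 0.9 mm of play either way. At other depths they meet steel after 2.5 mm of slide travel.
- lock_slide (a joint): Position of the lock slide on the head, m: 0 open, 0.009 at its stop = fully across, locked. It moves along the stamp's +x (away from the tab side, towards the back) and goes down with the head; 1 N of friction. Once across, it keeps the head from rising more than about 2 mm.
- slide_grip (a point): Centre of the lock slide's upright fin on top of the head: a grey ribbed fin 26 mm long (along the stamp's x), 10 mm thick (along y; pinch it so), standing 18 mm proud of the head, its top 8 mm above this point. Pushing it down pushes the head down.
- bolts: The lock slide's two square-ended steel bolts and their rods, hidden in the head's side walls; moves with slide and head. Origin: at the stamp's origin while the head is up and the slide open. They must not be forced against the frame with more than 14 N.
- ink_pad: Spent ink pad cartridge, loose in its slot in the frame: black tray 42 mm (x) x 61 mm (y) x 10 mm, inked below, with a pull tab towards its -x; 40 g. Origin: centre of its underside, 37 mm above the desk in the slot; axes as the stamp's. At rest the die stands 3 mm up in it and keeps it in; with the head 6.5 mm or more down it slides out along the stamp's -x (clear after 45 mm).
- pad_tab (a point): Where to take the pad's pull tab: a bar 16 mm wide (y), 8 mm thick, sticking 33 mm out of the tray's front, with nothing beside it; this point is 43 mm in front of the tray's origin (12 mm short of the tab's end), halfway up its thickness, about 42 mm above the desk in the slot. The head's front face is 16 mm behind it.
- pad_mid (a point): Centre of the ink pad cartridge, 5 mm above its underside.
- paper_top (a point): Centre of the top face of a small pad of paper labels lying flat on the desk, 74 x 105 x 11 mm, loose, its long side along its own y.
- paper: The same pad of paper labels; origin at the centre of its underside.
- loupe: Black standing loupe, 39 mm wide, 26 mm high; a bystander. Origin at its underside.
- marker: White felt marker with a black cap, 132 mm long, lying; a bystander.
Mind the look-alikes: they are no part of the job. There is more than one size of the ink_pad; the one meant has the size given above.

How it is judged:
By the outcome, as a careful person would: the job done as asked, in the order asked, and still so for the second after the job is handed in, with the robot touching nothing.
It also fails if it takes over 64 s, if anything falls off the work surface, if the arm or the gripper's body presses on something with over 40 N, if the wrist force passes 120 N, or if a joint passes its speed limit or range.

## Working session

There is one attempt and no reset: what is moved stays moved. The work goes in short steps, Python scripts to look and compute and a shell command to move; the robot and the scene stay as the last step left them, time stands still between calls to the robot, and variables do not carry over. Pictures are saved under pics/ and viewed, and the job is handed in when it is done.

```bash
ls; mkdir -p pics
python3 - <<'E'
from station import env
import cv2
print(env.get_obs(), env.grasp_offset)
for n in ("scene","side","wrist"):
    im=env.capture(n); cv2.imwrite(f"pics/{n}0.png",im[:,:,::-1])
    c=env.calibration(n); print(n,c)
E
```

```text
pics
{'t': 0.0, 'q': array([ 9.74209555e-01,  2.59313849e-01,  1.53610491e+00,  4.05242156e-05,
        1.34800799e+00, -2.02813676e-01]), 'joint_velocities': array([-0.00050897,  0.00037705, -0.00188677, -0.00034072, -0.00160478,
       -0.00023891]), 'effort': array([-1.98180646e-04, -4.46021426e+01, -2.90577132e+01, -5.76870079e-04,
        1.15878685e-02,  2.98983844e-05]), 'ee_pos': array([0.21068496, 0.50746458, 0.23048163]), 'ee_rot': array([-3.75061448e-04,  1.95621308e-01,  9.80679082e-01, -8.37074490e-04]), 'force': array([-0.35173598,  0.36873326, -0.71518752]), 'moment': array([ 0.00835822, -0.00537153,  0.02546352]), 'width': 1.0008037803673935} 0.0187
scene {'mtx': array([[407.1956683 ,   0.        , 280.66734828],
       [  0.        , 407.1956683 , 214.31483026],
       [  0.        ,   0.        ,   1.        ]]), 'rvec': array([ 2.23983181, -0.57703416,  0.23981961]), 'tvec': array([-0.54546895,  0.09866425,  1.03040572])}
side {'mtx': array([[540.13842934,   0.        , 284.81219894],
       [  0.        , 540.13842934, 215.85296384],
       [  0.        ,   0.        ,   1.        ]]), 'rvec': array([ 2.20585817, -0.65855208,  0.28340719]), 'tvec': array([-0.53549604,  0.12786173,  1.0187464 ])}
wrist {'mtx': array([[320.08199808,   0.        , 273.18546327],
       [  0.        , 320.08199808, 207.91524418],
       [  0.        ,   0.        ,   1.        ]]), 'rvec': array([-2.42172012, -1.61737175, -0.21447252]), 'tvec': array([-0.54932839, -0.03470934,  0.37900072])}
```

View pics/scene0.png

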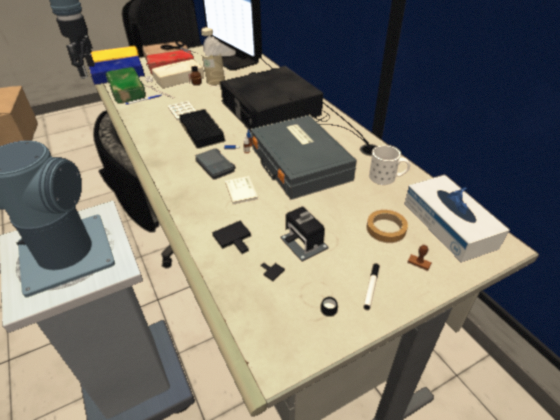

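View pics/side0.png

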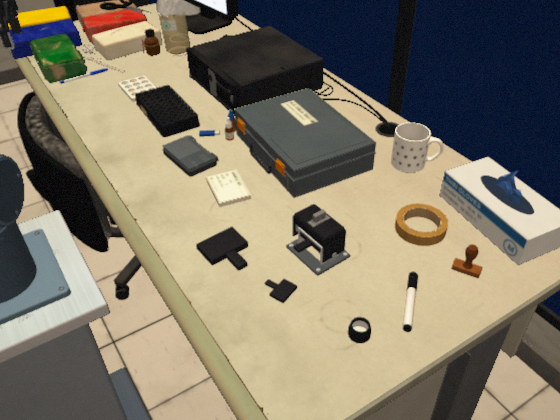

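View pics/wrist0.png

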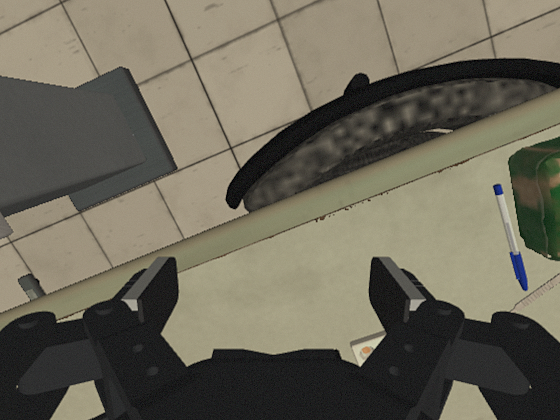

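The side view shows the self-inking stamp at about (320,238). Loose pads lie at (222,247) (large) and (283,290) (small). A label pad is at (229,187), with another white thing at (137,87). The marker is at (411,300), the loupe at (360,329) and the wooden stamp at (467,262). I'll crop closer.

```bash
cat > h.py <<'E'
import numpy as np, cv2
from station import env
from scipy.spatial.transform import Rotation as R
def ray(c,px):
    Rm,_=cv2.Rodrigues(c["rvec"]); u=np.array([px[0],px[1],1.]); d=Rm.T@np.linalg.inv(c["mtx"])@u
    return -Rm.T@c["tvec"], d/np.linalg.norm(d)
def onz(c,px,z):
    o,d=ray(c,px); return o+d*(z-o[2])/d[2]
def proj(c,P):
    return cv2.projectPoints(np.asarray(P,float).reshape(-1,3),c["rvec"],c["tvec"],c["mtx"],None)[0].reshape(-1,2)
def tri(c1,p1,c2,p2):
    o1,d1=ray(c1,p1);o2,d2=ray(c2,p2)
    s=np.linalg.lstsq(np.c_[d1,-d2],o2-o1,rcond=None)[0]
    a,b=o1+s[0]*d1,o2+s[1]*d2; return (a+b)/2,np.linalg.norm(a-b)
def Rt():
    w=env.get_obs()["ee_rot"]; return R.from_quat([w[1],w[2],w[3],w[0]])
def crop(im,x0,y0,x1,y1,k,f):
    cv2.imwrite(f,cv2.resize(im[y0:y1,x0:x1,::-1],None,fx=k,fy=k,interpolation=cv2.INTER_CUBIC))
E
python3 - <<'E'
from h import *
im=cv2.imread("pics/side0.png")[:,:,::-1]
crop(im,270,190,370,280,7,"pics/c1.png")
crop(im,190,160,320,310,4,"pics/c2.png")
c=env.calibration("side")
for n,p in dict(stamp=(320,240),big=(222,247),small=(283,290),paper=(229,187),white2=(137,87)).items(): print(n,onz(c,p,0.01))
E
```

```text
stamp [ 0.56369028 -0.24481719  0.01      ]
big [ 0.39029294 -0.15346945  0.01      ]
small [ 0.43035593 -0.31485217  0.01      ]
paper [0.49441493 0.00962282 0.01      ]
white2 [0.49784678 0.58114029 0.01      ]
```

View pics/c1.png

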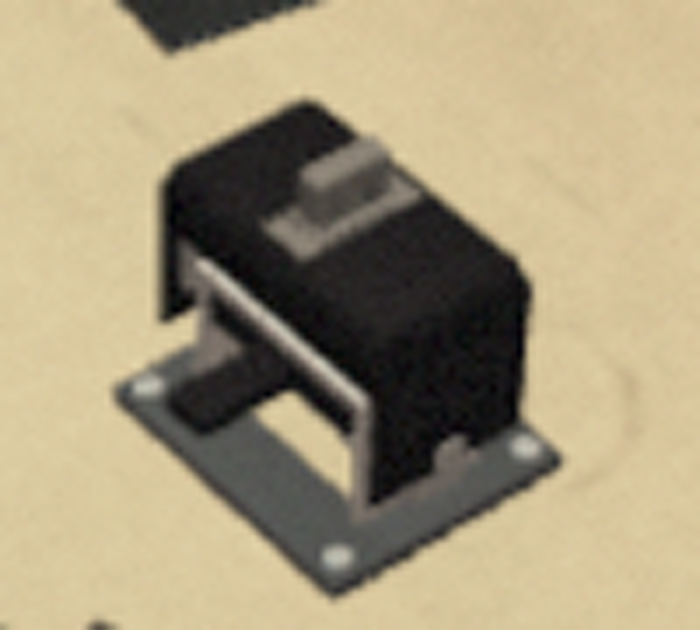

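View pics/c2.png

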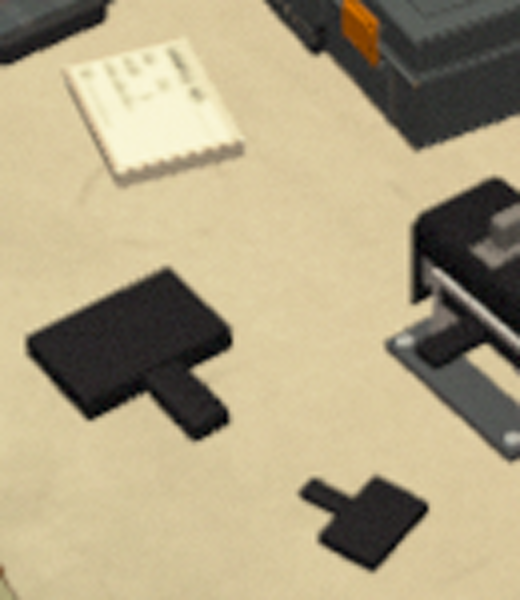

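Run:
```python
from h import *
c=env.calibration("side"); c2=env.calibration("scene")
f=lambda x,y:(270+x/7-.43,190+y/7-.43)
L,B,Rr=[onz(c,f(*p),0.004) for p in((115,390),(335,597),(560,462))]
print(L,B,Rr,np.linalg.norm(L-B),np.linalg.norm(B-Rr))
ex=Rr-B;ex/=np.linalg.norm(ex);ey=L-B;ey/=np.linalg.norm(ey);print(ex@ey,np.degrees(np.arctan2(ex[1],ex[0])),np.degrees(np.arctan2(-ey[0],ey[1])),(L+Rr)/2)
fin=[onz(c,f(*p),0.104) for p in((302,183),(378,140),(390,158),(316,200))]; print(np.array(fin),np.mean(fin,0))
g=lambda x,y:(190+x/4-.375,160+y/4-.375)
P=np.array([onz(c,g(*p),.011) for p in((65,70),(186,38),(244,146),(118,178))]);print(P,P.mean(0),[np.linalg.norm(P[i]-P[i-1]) for i in range(4)])
a=P[1]-P[0]
print("paper y yaw",np.degrees(np.arctan2(*(P[0]-P[3])[[1,0]])),np.degrees(np.arctan2(*a[[1,0]])))
print(Rt().as_matrix())
Rm,_=cv2.Rodrigues(env.calibration("wrist")["rvec"]);cw=env.calibration("wrist")
print("cam in tool",Rt().inv().apply(-Rm.T@cw["tvec"]-env.get_obs()["ee_pos"]), Rt().inv().as_matrix()@Rm.T)
```

```text
[ 0.50196268 -0.21453514  0.004     ] [ 0.50770485 -0.31464887  0.004     ] [ 0.58982062 -0.30777573  0.004     ] 0.10027827033115637 0.08240290792468595
0.026209239851941707 4.7845414140098725 3.2826906098135833 [ 0.54589165 -0.26115543  0.004     ]
[[ 0.53032245 -0.26340466  0.104     ]
 [ 0.55725522 -0.26034495  0.104     ]
 [ 0.55555402 -0.26809117  0.104     ]
 [ 0.52945649 -0.27100237  0.104     ]] [ 0.54314704 -0.26571079  0.104     ]
[[ 0.46718943  0.07088148  0.011     ]
 [ 0.54039626  0.05930435  0.011     ]
 [ 0.51790446 -0.04702666  0.011     ]
 [ 0.44718147 -0.03288397  0.011     ]] [0.4931679 0.0125688 0.011    ] [np.float64(0.10567680831208896), np.float64(0.07411659849948175), np.float64(0.10868377601299144), np.float64(0.07212320807525749)]
paper y yaw 79.08621854829317 -8.986494865734473
[[-9.23452412e-01  3.83712189e-01 -7.73469574e-04]
 [ 3.83712883e-01  9.23451677e-01 -1.19324255e-03]
 [ 2.56400064e-04 -1.39869295e-03 -9.99998989e-01]]
cam in tool [ 6.62450876e-02  9.24986879e-06 -1.43385999e-01] [[ 4.90690292e-04 -9.64832594e-01 -2.62864652e-01]
 [ 9.99999879e-01  4.67408637e-04  1.51101127e-04]
 [-2.29220835e-05 -2.62864694e-01  9.64832707e-01]]
```

Candidates:
- **Stamp and its pad in the slot:** side (320,238), tab at (298,246). This is the one I want.
- **Not meant:** the wooden stamp (467,262), the big loose pad (222,247) and the small loose pad (283,290).
- **Paper labels:** (229,187). Measured 74x107 mm, so it matches.

In the close crop, the fin, cheeks and tab all match the description. Next I move over it.

```bash
python3 -m creep '{"xyz":[[-0.028,-0.03,-0.001],[-0.028,-0.03,-0.001],[-0.028,-0.03,-0.001],[-0.028,-0.03,-0.001],[-0.028,-0.03,-0.001],[-0.028,-0.03,-0.001],[-0.028,-0.03,-0.001],[-0.028,-0.03,-0.001],[-0.028,-0.03,-0.001],[-0.028,-0.03,-0.001]],"twist":[[0,0,0],[0,0,0],[0,0,0],[0,0,0],[0,0,0],[0,0,0],[0,0,0],[0,0,0],[0,0,0],[0,0,0]]}' 0.0854 20
```

```text
t: 1.15
ee_pos: [0.3562, 0.1136, 0.2385]
ee_rot: [-0.001, 0.19, 0.982, -0.001]
force: [-0.0, -0.0, -0.2]
width: 0.997
```

```bash
python3 -m creep '{"xyz":[[-0.028,-0.03,0],[-0.028,-0.03,0],[-0.028,-0.03,0],[-0.028,-0.03,0],[-0.028,-0.03,0],[-0.028,-0.03,0],[-0.028,-0.03,0],[-0.028,-0.03,0],[-0.028,-0.03,0],[-0.028,-0.03,0]],"twist":[[0,0,0],[0,0,0],[0,0,0],[0,0,0],[0,0,0],[0,0,0],[0,0,0],[0,0,0],[0,0,0],[0,0,0]]}'
python3 -m creep '{"xyz":[[0,0,0],[0,0,0],[0,0,0],[0,0,0],[0,0,0]],"twist":[[0,0,-0.11],[0,0,-0.11],[0,0,-0.11],[0,0,-0.11],[0,0,0]]}'
python3 - <<'E'
from h import *
im=env.capture("wrist"); cv2.imwrite("pics/w1.png",im[:,:,::-1])
print(env.get_obs()["ee_pos"],env.get_obs()["q"]);print(Rt().as_matrix())
E
```

```text
t: 2.15
ee_pos: [0.5048, -0.2867, 0.2377]
ee_rot: [-0.001, 0.192, 0.981, -0.0]
force: [0.4, 0.1, 0.2]
width: 0.996
t: 2.65
ee_pos: [0.5049, -0.294, 0.2332]
ee_rot: [-0.003, -0.031, 1.0, 0.001]
force: [0.2, 0.6, 0.1]
width: 0.997
[ 0.50480549 -0.29390346  0.23312553] [-7.16803617e-01  3.23006534e-01  1.44171166e+00 -2.09886805e-03
  1.38330844e+00 -2.34678415e+00]
[[-0.99820679 -0.05953738 -0.00620504]
 [-0.05955487  0.99822146  0.00267206]
 [ 0.00603492  0.00303681 -0.99997718]]
```

View pics/w1.png

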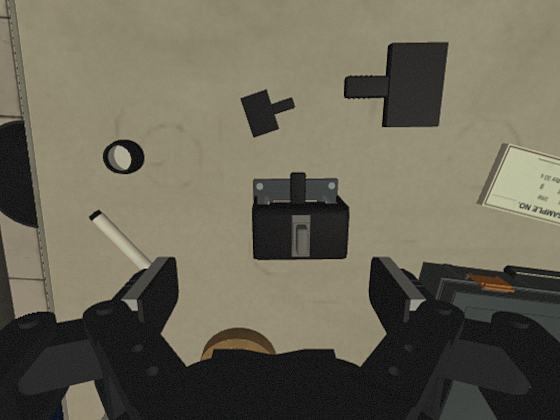

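The wrist view shows the stamp with its tab at (297,185) pointing toward the robot, and the fin at (301,240). The paper is at the right edge (530,185), the loupe at (123,156) and the marker at (120,240). Next I measure precisely.

Run:
```python
from h import *
im=cv2.imread("pics/w1.png")[:,:,::-1]
crop(im,245,165,355,265,7,"pics/c3.png")
crop(im,470,130,560,230,6,"pics/c4.png")
```

```text
(no output)
```

View pics/c3.png

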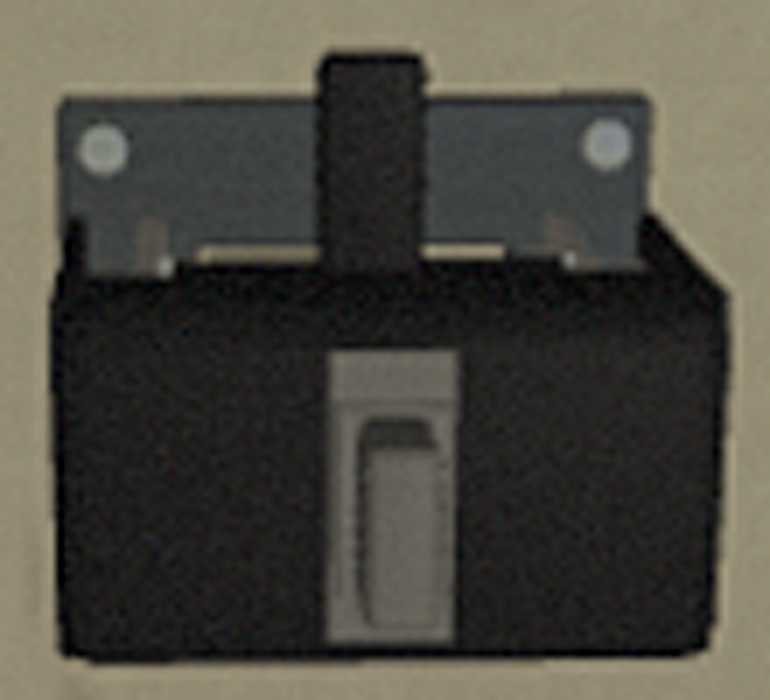

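Run:
```python
from h import *
c=env.calibration("wrist")
f=lambda x,y:(245+x/7-.43,165+y/7-.43)
F=np.array([onz(c,f(*p),.104) for p in((374,447),(437,447),(435,625),(374,625))])
print("fin",F.mean(0),[np.linalg.norm(F[i]-F[i-1]) for i in range(4)])
B=np.array([onz(c,f(*p),.008) for p in((62,100),(648,97))]);d=B[1]-B[0];print("base",B,np.linalg.norm(d),"yaw",np.degrees(np.arctan2(-d[0],d[1])))
y=np.arctan2(-d[0],d[1]);ex=np.array([np.cos(y),np.sin(y),0]);print("stamp origin",B.mean(0)+.042*ex)
H=np.array([onz(c,f(*p),.086) for p in((62,655),(715,650),(728,295),(55,295))]);print("head top",H,H.mean(0))
T=np.array([onz(c,f(*p),.046) for p in((320,55),(422,55))]);print("tab end",T.mean(0),T[1]-T[0],T.mean(0)+.012*ex)
print(Rt().as_matrix()[:,:2].T)
```

```text
fin [ 0.54171457 -0.26472635  0.104     ] [np.float64(0.024569038471113653), np.float64(0.008083649242089397), np.float64(0.024569858330047364), np.float64(0.007999160194365893)]
base [[ 0.50389203 -0.31630866  0.008     ]
 [ 0.49759539 -0.21900408  0.008     ]] 0.09750809807736802 yaw 3.70247844796361
stamp origin [ 0.54265605 -0.2649442   0.008     ]
head top [[ 0.56882898 -0.3090495   0.086     ]
 [ 0.56271715 -0.2176833   0.086     ]
 [ 0.5114201  -0.22206385  0.086     ]
 [ 0.51676205 -0.31229028  0.086     ]] [ 0.53993207 -0.26527173  0.086     ]
tab end [ 0.48779459 -0.26896875  0.046     ] [-0.00090113  0.01512282  0.        ] [ 0.49976955 -0.26819385  0.046     ]
[[-0.99820679 -0.05955487  0.00603492]
 [-0.05953738  0.99822146  0.00303681]]
```

```bash
python3 -m creep '{"xyz":[[-0.02,0.0135,0],[-0.0186,0.0135,0],[0,0,0.03],[0,0,0.03],[0,0,0.03],[0,0,0]],"twist":[[0.0031,-0.006,-0.005],[0,0,0],[0,0,0],[0,0,0],[0,0,0],[0,0,0]]}' 0.035 40
python3 - <<'E'
from h import *
im=env.capture("wrist"); cv2.imwrite("pics/w2.png",im[:,:,::-1])
im=env.capture("side");crop(im,260,170,380,270,6,"pics/s2.png")
print(env.get_obs()["ee_pos"],env.get_obs()["force"]);print(Rt().as_matrix())
E
```

```text
t: 3.3
ee_pos: [0.5439, -0.2634, 0.1417]
ee_rot: [0.001, -0.023, 1.0, -0.001]
force: [-0.8, 0.5, -0.2]
width: 0.409
[ 0.54626438 -0.26524831  0.14611545] [-0.22730744 -0.56099022  0.02131288]
[[-0.99887709 -0.04650762  0.00903331]
 [-0.04656767  0.99889363 -0.00655513]
 [-0.00871845 -0.00696843 -0.99993771]]
```

View pics/w2.png

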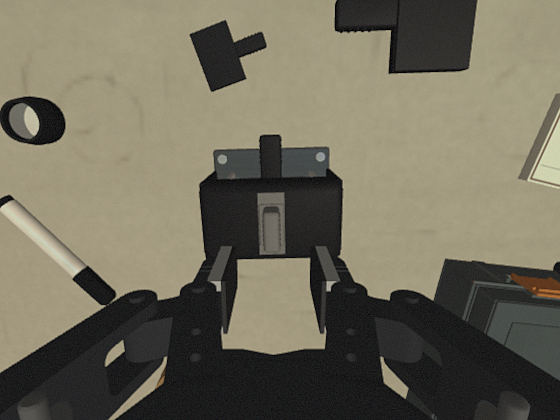

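View pics/s2.png

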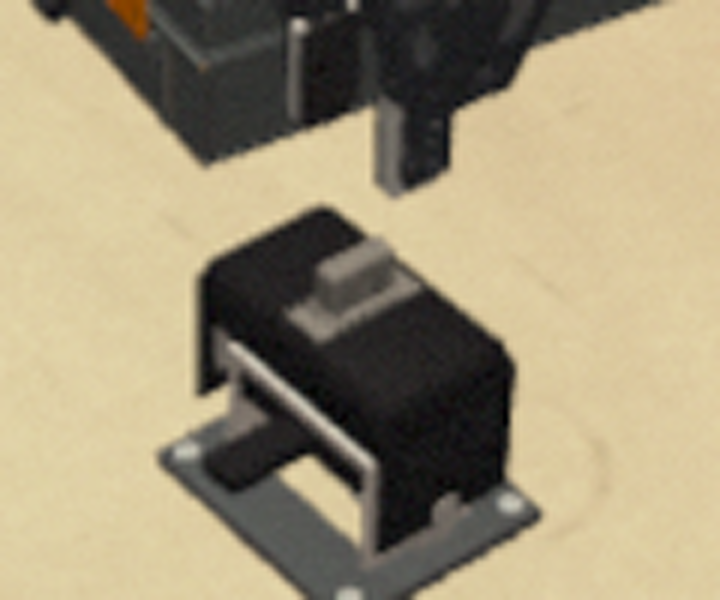

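The wrist view has the fin at (271,228), in line with the jaws. The arm is still settling, so I measure after a pause.

```bash
for i in 1 2; do python3 -m creep '{"xyz":[[0,0,0],[0,0,0]],"twist":[[0,0,0],[0,0,0]]}'; done
python3 - <<'E'
from h import *
im=env.capture("wrist"); o=env.get_obs();c=env.calibration("wrist")
print(o["ee_pos"],o["force"],o["joint_velocities"]);print(Rt().as_matrix())
cv2.imwrite("pics/w3.png",im[:,:,::-1]); crop(im,190,130,360,270,4,"pics/c5.png")
np.savez("c5.npz",**c)
E
```

```text
t: 3.6
ee_pos: [0.5479, -0.2665, 0.1498]
ee_rot: [0.007, -0.022, 1.0, -0.005]
force: [-0.3, -0.3, 0.2]
width: 0.416
t: 3.8
ee_pos: [0.549, -0.2675, 0.1527]
ee_rot: [0.009, -0.022, 1.0, -0.007]
force: [0.6, 0.8, -0.2]
width: 0.408
[ 0.54911658 -0.2675995   0.15272628] [ 0.03320251  0.18301692 -0.17035463] [-0.00023236  0.0056231   0.00627328 -0.00097454 -0.00278187 -0.001506  ]
[[-0.99887328 -0.04407449  0.01759602]
 [-0.04430529  0.9989341  -0.01294983]
 [-0.01700651 -0.01371484 -0.99976131]]
```

View pics/c5.png

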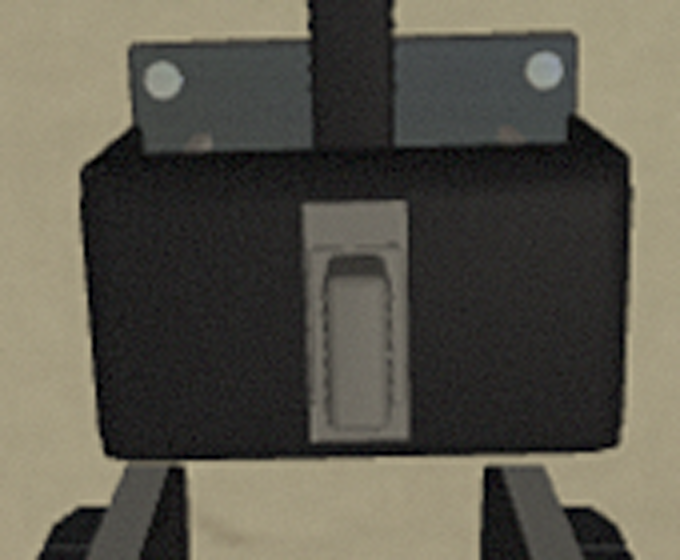

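```bash
for i in 1 2 3; do python3 -m creep '{"xyz":[[0,0,0],[0,0,0]],"twist":[[0,0,0],[0,0,0]]}'|grep ee_; done
```

```text
ee_pos: [0.5493, -0.2678, 0.1534]
ee_rot: [0.009, -0.022, 1.0, -0.007]
ee_pos: [0.5492, -0.2677, 0.1534]
ee_rot: [0.009, -0.022, 1.0, -0.007]
ee_pos: [0.5491, -0.2676, 0.1531]
ee_rot: [0.009, -0.022, 1.0, -0.007]
```

```bash
python3 -m creep '{"xyz":[[0,0,0],[0,0,0],[0,0,0]],"twist":[[-0.0138,0.017,-0.015],[0,0,0],[0,0,0]]}'
python3 - <<'E'
from h import *
c=dict(np.load("c5.npz"))
f=lambda x,y:(190+x/4-.375,130+y/4-.375)
F=np.array([onz(c,f(*p),.104) for p in((331,275),(387,275),(386,426),(331,428))])
print("fin",F.mean(0),[np.linalg.norm(F[i]-F[i-1]) for i in range(4)])
B=np.array([onz(c,f(*p),.008) for p in((131,44),(577,34))]);d=B[1]-B[0];print("base",B,np.linalg.norm(d),"yaw",np.degrees(np.arctan2(-d[0],d[1])))
o=env.get_obs();print(o["ee_pos"]);M=Rt().as_matrix();print(M)
t=np.array([.5418,-.2648,.12]);print("tool shift",M.T@(t-o["ee_pos"]))
E
```

```text
t: 4.75
ee_pos: [0.5491, -0.2677, 0.153]
ee_rot: [-0.001, -0.03, 1.0, 0.001]
force: [-0.3, -0.4, -0.3]
width: 0.412
fin [ 0.5422516  -0.26481495  0.104     ] [np.float64(0.025197828383033753), np.float64(0.008620193465625682), np.float64(0.024841409703156184), np.float64(0.008773103501479465)]
base [[ 0.50445653 -0.31647614  0.008     ]
 [ 0.49784817 -0.21870809  0.008     ]] 0.09799112827587633 yaw 3.866868659571088
[ 0.54907911 -0.26766145  0.15296134]
[[-0.99818133 -0.06026017 -0.00165566]
 [-0.06026206  0.99818197  0.00111123]
 [ 0.00158569  0.00120899 -0.99999801]]
tool shift [0.00704117 0.00325503 0.0329765 ]
```

```bash
python3 -m creep '{"xyz":[[0.003,0.002,0.01],[0.002,0.001,0.01],[0.002,0,0.01],[0,0,0.005],[0,0,0.005],[0,0,0],[0,0,0]],"twist":[[0,0,0],[0,0,0],[0,0,0],[0,0,0],[0,0,0],[0,0,0],[0,0,0]]}'
python3 -m creep '{"xyz":[[0,0,0],[0,0,0]],"twist":[[0,0,0],[0,0,0]]}'
python3 - <<'E'
from h import *
o=env.get_obs();print(o["ee_pos"]);M=Rt().as_matrix();print(M)
t=np.array([.5420,-.2648,.092]);print("tool shift",M.T@(t-o["ee_pos"]))
E
```

```text
t: 5.45
ee_pos: [0.5402, -0.2641, 0.1078]
ee_rot: [-0.002, -0.03, 1.0, 0.001]
force: [-0.1, -0.2, 0.4]
width: 0.407
t: 5.65
ee_pos: [0.5406, -0.2644, 0.1083]
ee_rot: [-0.002, -0.03, 1.0, 0.001]
force: [-0.6, 0.8, 0.3]
width: 0.411
[ 0.54061156 -0.2643981   0.10834817]
[[-0.99818607 -0.06012226 -0.00314223]
 [-0.06012959  0.99818794  0.00229352]
 [ 0.00299865  0.0024783  -0.99999243]]
tool shift [-0.00141078 -0.00052516  0.01634277]
```

```bash
python3 -m creep '{"xyz":[[-0.0014,-0.0005,0.005],[0,0,0.005],[0,0,0.004],[0,0,0],[0,0,0]],"twist":[[-0.001,0.002,0],[0,0,0],[0,0,0],[0,0,0],[0,0,0]]}' 0.035
python3 - <<'E'
from h import *
o=env.get_obs();print(o["ee_pos"],o["force"]);print(Rt().as_matrix()[:,2])
im=env.capture("side");crop(im,270,170,370,260,7,"pics/s3.png")
E
```

```text
t: 6.15
ee_pos: [0.5425, -0.2651, 0.0936]
ee_rot: [-0.002, -0.03, 1.0, 0.001]
force: [-1.8, -0.8, 0.0]
width: 0.413
[ 0.54252627 -0.26506566  0.09361856] [-1.79440704 -0.79758292  0.03232792]
[-0.00436066  0.00247289 -0.99998743]
```

View pics/s3.png

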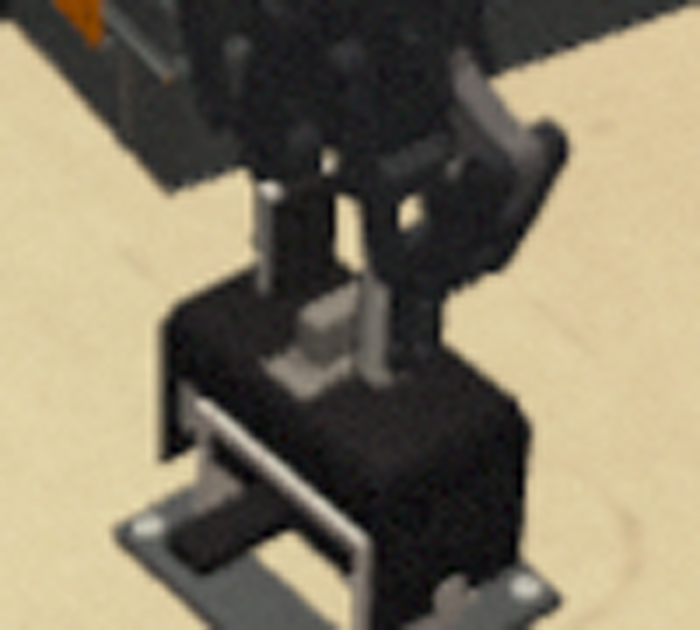

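The jaws straddle the fin, just above the head, so I pinch.

```bash
python3 -m creep '{"xyz":[[0,0,0],[0,0,0],[0,0,0],[0,0,0],[0,0,0],[0,0,0]],"twist":[[0,0,0],[0,0,0],[0,0,0],[0,0,0],[0,0,0],[0,0,0]]}' 0 40
python3 -m creep '{"xyz":[[0,0,0],[0,0,0]],"twist":[[0,0,0],[0,0,0]]}'
```

```text
t: 6.8
ee_pos: [0.5425, -0.2649, 0.0939]
ee_rot: [-0.002, -0.031, 1.0, 0.001]
force: [-0.5, 0.3, 0.4]
width: 0.099
t: 7.0
ee_pos: [0.5425, -0.2649, 0.0939]
ee_rot: [-0.002, -0.031, 1.0, 0.001]
force: [0.2, -0.4, -0.4]
width: 0.101
```

```bash
python3 -m creep '{"xyz":[[0,0,0.001],[0,0,0.001],[0,0,0.001],[0,0,0.001],[0,0,0],[0,0,0]],"twist":[[0,0,0],[0,0,0],[0,0,0],[0,0,0],[0,0,0],[0,0,0]]}'
python3 -m creep '{"xyz":[[0,0,0],[0,0,0]],"twist":[[0,0,0],[0,0,0]]}'
```

```text
t: 7.6
ee_pos: [0.5428, -0.2649, 0.0913]
ee_rot: [-0.002, -0.031, 1.0, 0.001]
force: [-1.3, 1.6, 3.7]
width: 0.099
t: 7.8
ee_pos: [0.5427, -0.2649, 0.0914]
ee_rot: [-0.002, -0.031, 1.0, 0.001]
force: [-0.6, 0.6, 3.5]
width: 0.104
```

```bash
python3 -m creep '{"xyz":[[0,0,0.0015],[0,0,0.0015],[0,0,0.0015],[0,0,0.0015],[0,0,0],[0,0,0],[0,0,0]],"twist":[[0,0,0],[0,0,0],[0,0,0],[0,0,0],[0,0,0],[0,0,0],[0,0,0]]}'
```

```text
t: 8.5
ee_pos: [0.5432, -0.2649, 0.0855]
ee_rot: [-0.001, -0.031, 1.0, 0.001]
force: [-1.4, 1.6, 5.7]
width: 0.101
```

```bash
python3 -m creep '{"xyz":[[-0.001,0,0],[-0.001,0,0],[-0.001,0,0]],"twist":[[0,0,0],[0,0,0],[0,0,0]]}'
python3 -m creep '{"xyz":[[-0.0005,0,0],[0,0,0]],"twist":[[0,0,0],[0,0,0]]}'
```

```text
t: 8.8
ee_pos: [0.5452, -0.2647, 0.0856]
ee_rot: [-0.002, -0.031, 1.0, 0.001]
force: [-5.9, -0.5, 7.4]
width: 0.099
t: 9.0
ee_pos: [0.545, -0.2648, 0.0856]
ee_rot: [-0.003, -0.031, 1.0, 0.001]
force: [-0.8, 1.9, 3.8]
width: 0.099
```

Blocked at 2.5 mm of travel with about 6 N at a depth of 8.4 mm. I back off and go deeper.

```bash
python3 -m creep '{"xyz":[[0.001,0,0],[0.001,0,0],[0,0,0.001],[0,0,0.001],[0,0,0],[0,0,0]],"twist":[[0,0,0],[0,0,0],[0,0,0],[0,0,0],[0,0,0],[0,0,0]]}'
```

```text
t: 9.6
ee_pos: [0.5444, -0.2649, 0.0846]
ee_rot: [-0.001, -0.031, 1.0, 0.0]
force: [-0.7, 1.8, 4.4]
width: 0.102
```

```bash
python3 -m creep '{"xyz":[[0.0005,0,0.0005],[0,0,0.0005],[0,0,0],[0,0,0]],"twist":[[0,0,0],[0,0,0],[0,0,0],[0,0,0]]}'
python3 -m creep '{"xyz":[[-0.001,0,0],[-0.001,0,0],[-0.001,0,0]],"twist":[[0,0,0],[0,0,0],[0,0,0]]}'
```

```text
t: 10.0
ee_pos: [0.5444, -0.2648, 0.0842]
ee_rot: [-0.0, -0.031, 1.0, 0.0]
force: [-0.7, 1.8, 5.7]
width: 0.096
t: 10.3
ee_pos: [0.5452, -0.2647, 0.0843]
ee_rot: [-0.002, -0.031, 1.0, 0.0]
force: [-3.4, 0.7, 6.7]
width: 0.101
```

```bash
python3 -m creep '{"xyz":[[-0.001,0,0],[-0.001,0,0]],"twist":[[0,0,0],[0,0,0]]}'
```

```text
t: 10.5
ee_pos: [0.5452, -0.2648, 0.0843]
ee_rot: [-0.004, -0.031, 1.0, 0.0]
force: [-3.8, 1.6, 7.1]
width: 0.096
```

Blocked again at 9.6 mm. I go deeper.

```bash
python3 -m creep '{"xyz":[[0.0015,0,0],[0.001,0,0],[0,0,0.001],[0,0,0.0015],[0,0,0],[0,0,0]],"twist":[[0,0,0],[0,0,0],[0,0,0],[0,0,0],[0,0,0],[0,0,0]]}'
python3 -m creep '{"xyz":[[-0.001,0,0],[-0.001,0,0],[-0.001,0,0]],"twist":[[0,0,0],[0,0,0],[0,0,0]]}'
```

```text
t: 11.1
ee_pos: [0.5438, -0.2649, 0.0831]
ee_rot: [-0.003, -0.031, 1.0, 0.0]
force: [-1.3, 1.9, 5.3]
width: 0.095
t: 11.4
ee_pos: [0.5452, -0.2648, 0.0833]
ee_rot: [-0.004, -0.031, 1.0, 0.0]
force: [-5.0, -0.1, 6.3]
width: 0.104
```

```bash
python3 -m creep '{"xyz":[[0.0015,0,0],[0.001,0,0],[0,0,0.0015],[0,0,0.0015],[0,0,0],[0,0,0]],"twist":[[0,0,0],[0,0,0],[0,0,0],[0,0,0],[0,0,0],[0,0,0]]}'
python3 -m creep '{"xyz":[[-0.001,0,0],[-0.001,0,0],[-0.001,0,0]],"twist":[[0,0,0],[0,0,0],[0,0,0]]}'
```

```text
t: 12.0
ee_pos: [0.544, -0.2649, 0.0819]
ee_rot: [-0.002, -0.031, 1.0, -0.0]
force: [-1.1, 1.6, 5.3]
width: 0.1
t: 12.3
ee_pos: [0.5454, -0.2647, 0.0821]
ee_rot: [-0.004, -0.031, 1.0, -0.0]
force: [-4.5, 1.1, 6.7]
width: 0.099
```

Blocked at 11.9 mm. I go deeper.

```bash
python3 -m creep '{"xyz":[[0.0015,0,0],[0.001,0,0],[0,0,0.0015],[0,0,0.0015],[0,0,0],[0,0,0]],"twist":[[0,0,0],[0,0,0],[0,0,0],[0,0,0],[0,0,0],[0,0,0]]}'
python3 -m creep '{"xyz":[[-0.001,0,0],[-0.001,0,0],[-0.001,0,0]],"twist":[[0,0,0],[0,0,0],[0,0,0]]}'
```

```text
t: 12.9
ee_pos: [0.5442, -0.2648, 0.0809]
ee_rot: [-0.002, -0.031, 1.0, -0.001]
force: [-1.7, 1.3, 5.5]
width: 0.102
t: 13.2
ee_pos: [0.5464, -0.2646, 0.0811]
ee_rot: [-0.002, -0.031, 1.0, -0.001]
force: [-1.9, 1.2, 5.1]
width: 0.098
```

Run:
```python
from h import *
im=env.capture("side");crop(im,270,170,370,260,7,"pics/s4.png")
print(Rt().as_matrix()[:,2])
```

```text
[-0.00453743 -0.00161408 -0.9999884 ]
```

View pics/s4.png

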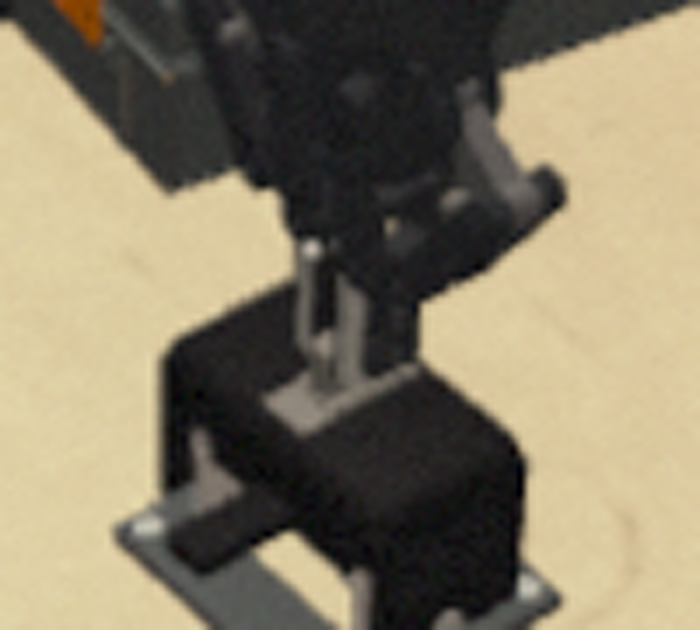

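The slide has passed 2.5 mm freely at a depth of about 12.9 mm, and the stamp base hasn't moved. I keep pushing it across.

```bash
python3 -m creep '{"xyz":[[-0.001,0,0.0003],[-0.001,0,0.0002],[-0.001,0,0],[-0.001,0,0]],"twist":[[0,0,0],[0,0,0],[0,0,0],[0,0,0]]}'
```

```text
t: 13.65
ee_pos: [0.5509, -0.2643, 0.0811]
ee_rot: [-0.002, -0.031, 1.0, -0.001]
force: [-2.0, 0.9, 4.8]
width: 0.098
```

```bash
python3 -m creep '{"xyz":[[-0.0006,0,0],[-0.0006,0,0],[-0.0006,0,0]],"twist":[[0,0,0],[0,0,0],[0,0,0]]}'
python3 -m creep '{"xyz":[[-0.001,0,0],[-0.0008,0,0],[0,0,0]],"twist":[[0,0,0],[0,0,0],[0,0,0]]}'
```

```text
t: 13.95
ee_pos: [0.5516, -0.2643, 0.081]
ee_rot: [-0.003, -0.031, 1.0, -0.001]
force: [-5.1, 0.9, 5.8]
width: 0.099
t: 14.25
ee_pos: [0.5515, -0.2643, 0.081]
ee_rot: [-0.005, -0.031, 1.0, -0.0]
force: [-0.1, 2.0, 7.5]
width: 0.099
```

The slide is at its stop (9 mm). I let the head rise gently and check that the lock holds.

```bash
python3 -m creep '{"xyz":[[0,0,-0.0006],[0,0,-0.0006],[0,0,0]],"twist":[[0,0,0],[0,0,0],[0,0,0]]}'
python3 -m creep '{"xyz":[[0,0,0],[0,0,0],[0,0,0]],"twist":[[0,0,0],[0,0,0],[0,0,0]]}' 0.03
python3 -m creep '{"xyz":[[0,0,-0.003],[0,0,-0.005],[0,0,-0.01],[0,0,-0.02],[0,0,-0.02],[0,0,-0.02],[0,0,-0.02]],"twist":[[0,0,0],[0,0,0],[0,0,0],[0,0,0],[0,0,0],[0,0,0],[0,0,0]]}'
python3 - <<'E'
from h import *
im=env.capture("side");crop(im,270,170,370,260,7,"pics/s5.png")
im=env.capture("wrist");crop(im,190,100,360,270,4,"pics/w5.png"); cv2.imwrite("pics/w5f.png",im[:,:,::-1])
np.savez("c6.npz",**env.calibration("wrist"))
print(env.get_obs()["ee_pos"]);print(Rt().as_matrix()[:,2])
E
```

```text
t: 14.55
ee_pos: [0.5515, -0.2643, 0.081]
ee_rot: [-0.005, -0.031, 1.0, -0.0]
force: [-0.8, -0.4, 5.3]
width: 0.098
t: 14.85
ee_pos: [0.5515, -0.2645, 0.0802]
ee_rot: [-0.005, -0.031, 1.0, 0.0]
force: [-0.4, -0.1, -1.2]
width: 0.351
t: 15.55
ee_pos: [0.5512, -0.2636, 0.1817]
ee_rot: [-0.007, -0.03, 1.0, 0.002]
force: [-0.1, -0.2, 0.5]
width: 0.352
[ 0.55301911 -0.26485042  0.1844304 ]
[-0.00907326 -0.00140351 -0.99995785]
```

View pics/s5.png

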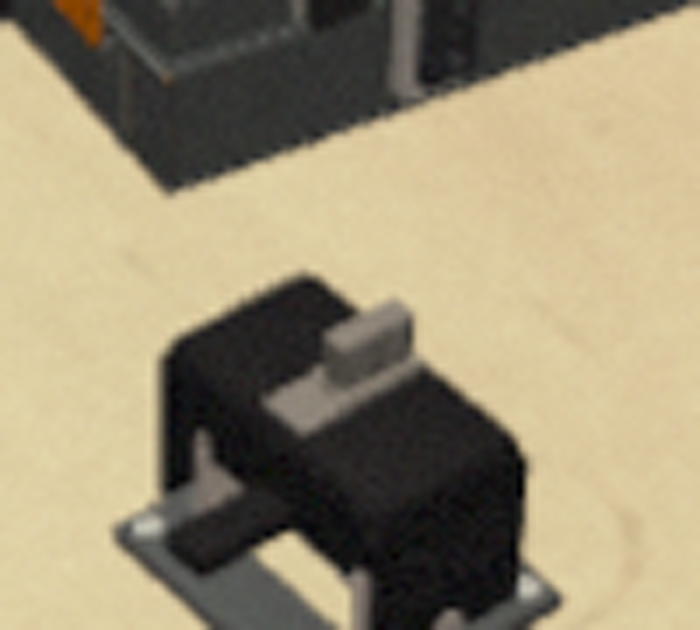

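View pics/w5.png

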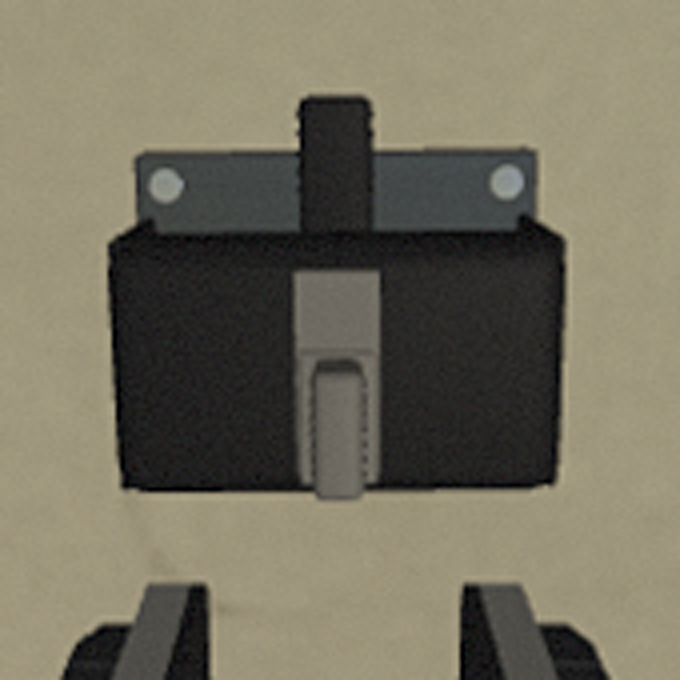

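The head stays down about 13 mm, with the fin at the back end of its plate and the stamp unmoved. Next I measure the tab.

Run:
```python
from h import *
c=dict(np.load("c6.npz"))
f=lambda x,y:(190+x/4-.375,100+y/4-.375)
T=np.array([onz(c,f(*p),.046) for p in((300,98),(371,98))])
B=np.array([onz(c,f(*p),.008) for p in((136,155),(537,150))]);d=B[1]-B[0];y=np.arctan2(-d[0],d[1]);print("base",B,"yaw",np.degrees(y))
ex=np.array([np.cos(y),np.sin(y),0])
print("stamp o",B.mean(0)+.042*ex,"tab end",T.mean(0),np.linalg.norm(T[1]-T[0]))
F=[onz(c,f(*p),.091) for p in((316,372),(361,372),(361,497),(316,497))];print("fin",np.mean(F,0))
g=T.mean(0)+.010*ex;g[2]=.12;print("g",g)
# side view triangulate check of tab end
print(proj(env.calibration("side"),T))
o=env.get_obs();M=Rt().as_matrix();print(o["ee_pos"],M.T@(g-o["ee_pos"]));print(M)
dz=np.array([0,0,-1])-M[:,2];q=M.T@dz;print("twist",-q[1],q[0])
```

```text
base [[ 0.50491482 -0.31660234  0.008     ]
 [ 0.49768632 -0.21876152  0.008     ]] yaw 4.2253434505698175
stamp o [ 0.54318641 -0.2645874   0.008     ] tab end [ 0.48840767 -0.26871587  0.046     ] 0.015149130834108685
fin [ 0.55079581 -0.26430148  0.091     ]
g [ 0.49838049 -0.26797907  0.12      ]
[[297.86924826 250.98406294]
 [292.97945189 246.47315724]]
[ 0.55301911 -0.26485042  0.1844304 ] [0.05413641 0.00026474 0.06492782]
[[-9.98096516e-01 -6.10001777e-02 -9.07325857e-03]
 [-6.09899174e-02  9.98137395e-01 -1.40350953e-03]
 [ 9.14197301e-03 -8.47460683e-04 -9.99957852e-01]]
twist -0.0008474606826597821 -0.009141973008216439
```

```bash
python3 -m creep '{"xyz":[[0.018,0,0],[0.018,0,0],[0.012,0,0.01],[0.004,0,0.02],[0,0,0.02],[0,0,0.01],[0,0,0],[0,0,0]],"twist":[[-0.001,-0.009,-0.008],[0,0,0],[0,0,0],[0,0,0],[0,0,0],[0,0,0],[0,0,0],[0,0,0]]}' 0.04
python3 -m creep '{"xyz":[[0,0,0],[0,0,0]],"twist":[[0,0,0],[0,0,0]]}'
python3 - <<'E'
from h import *
o=env.get_obs();M=Rt().as_matrix();print(o["ee_pos"],M.T@(np.array([.498,-.268,.039])-o["ee_pos"]));print(M)
dz=np.array([0,0,-1])-M[:,2];q=M.T@dz;print("twist",-q[1],q[0])
E
```

```text
t: 16.45
ee_pos: [0.4991, -0.2681, 0.1233]
ee_rot: [0.001, -0.035, 0.999, -0.001]
force: [-0.3, -0.2, 0.3]
width: 0.469
t: 16.65
ee_pos: [0.5, -0.2685, 0.1245]
ee_rot: [0.002, -0.035, 0.999, -0.001]
force: [-0.3, 0.1, -0.0]
width: 0.468
[ 0.50001694 -0.26849425  0.1245349 ] [0.00227902 0.00087529 0.08552527]
[[-0.99753089 -0.07013073  0.00371633]
 [-0.07014048  0.99753384 -0.00256102]
 [-0.00352756 -0.00281536 -0.99998981]]
twist -0.002815358736976373 0.003527559889149213
```

```bash
python3 -m creep '{"xyz":[[0.0025,0.001,0.015],[0,0,0.02],[0,0,0.015],[0,0,0.008],[0,0,0.004],[0,0,0],[0,0,0]],"twist":[[-0.002,0.003,0],[0,0,0],[0,0,0],[0,0,0],[0,0,0],[0,0,0],[0,0,0]]}' 0.04
python3 -m creep '{"xyz":[[0,0,0],[0,0,0]],"twist":[[0,0,0],[0,0,0]]}'
python3 - <<'E'
from h import *
o=env.get_obs();M=Rt().as_matrix();print(o["ee_pos"],M.T@(np.array([.498,-.268,.039])-o["ee_pos"]));print(M[:,2])
im=env.capture("side");crop(im,260,190,360,280,7,"pics/s6.png")
dz=np.array([0,0,-1])-M[:,2];q=M.T@dz;print("twist",-q[1],q[0])
E
```

```text
t: 17.35
ee_pos: [0.5018, -0.2706, 0.0662]
ee_rot: [0.005, -0.036, 0.999, -0.004]
force: [-0.7, -0.4, 1.0]
width: 0.47
t: 17.55
ee_pos: [0.5025, -0.271, 0.0675]
ee_rot: [0.005, -0.036, 0.999, -0.005]
force: [0.8, 0.7, -0.2]
width: 0.466
[ 0.50253579 -0.27104713  0.06749406] [0.00460815 0.003655   0.02841084]
[ 0.01127677 -0.00950767 -0.99989121]
twist -0.010286357878414367 0.010571284482141926
```

View pics/s6.png

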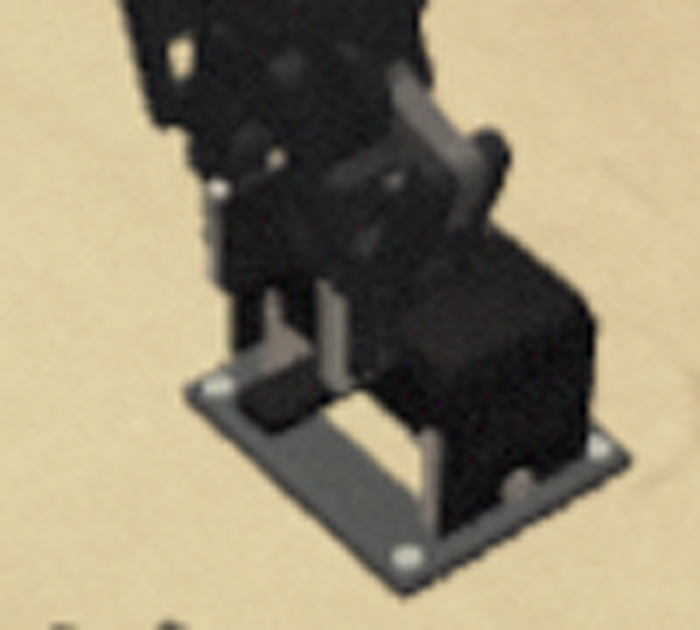

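```bash
python3 -m creep '{"xyz":[[0.003,0.002,0],[0.0025,0.002,0.002],[0,0,0.004],[0,0,0.004],[0,0,0]],"twist":[[-0.01,0.0106,0],[0,0,0],[0,0,0],[0,0,0],[0,0,0]]}' 0.04
python3 - <<'E'
from h import *
o=env.get_obs();M=Rt().as_matrix();print(o["ee_pos"],M.T@(np.array([.498,-.268,.039])-o["ee_pos"]));print(M[:,2])
dz=np.array([0,0,-1])-M[:,2];q=M.T@dz;print("twist",-q[1],q[0])
E
```

```text
t: 18.1
ee_pos: [0.4963, -0.2673, 0.0572]
ee_rot: [-0.0, -0.036, 0.999, -0.0]
force: [0.6, 0.0, 0.6]
width: 0.467
[ 0.49631057 -0.26725363  0.05719649] [-0.00163819 -0.00086292  0.01819602]
[-3.31637222e-04 -1.24817755e-04 -9.99999937e-01]
twist -0.00010089145340293029 -0.0003396816649230719
```

```bash
python3 -m creep '{"xyz":[[-0.001,-0.0005,0.004],[0,0,0.004],[0,0,0.004],[0,0,0.003],[0,0,0],[0,0,0]],"twist":[[0,0,0],[0,0,0],[0,0,0],[0,0,0],[0,0,0],[0,0,0]]}' 0.04
python3 - <<'E'
from h import *
o=env.get_obs();M=Rt().as_matrix();print(o["ee_pos"],M.T@(np.array([.498,-.268,.039])-o["ee_pos"]));print(M)
im=env.capture("side");crop(im,260,190,360,280,7,"pics/s7.png")
dz=np.array([0,0,-1])-M[:,2];q=M.T@dz;print("twist",-q[1],q[0])
E
```

```text
t: 18.7
ee_pos: [0.4973, -0.2675, 0.04]
ee_rot: [-0.001, -0.036, 0.999, 0.0]
force: [0.7, 0.3, -0.9]
width: 0.468
[ 0.49725534 -0.26753566  0.04004475] [-0.00071096 -0.00051699  0.00104349]
[[-9.97463603e-01 -7.11675775e-02 -1.23995417e-03]
 [-7.11684926e-02  9.97464055e-01  7.10120626e-04]
 [ 1.18627215e-03  7.96565147e-04 -9.99998979e-01]]
twist 0.0007965651472888907 -0.0011862721469598674
```

View pics/s7.png

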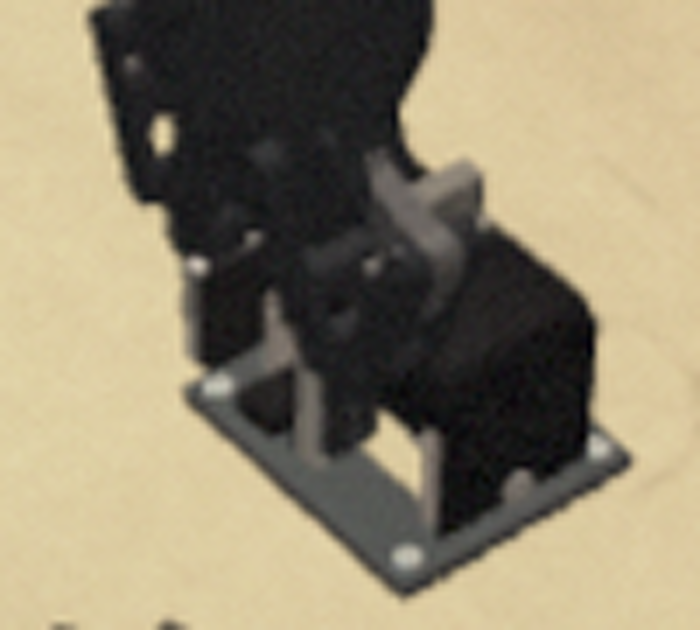

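```bash
python3 -m creep '{"xyz":[[-0.0003,-0.0004,0.0008],[0,0,0],[0,0,0],[0,0,0],[0,0,0],[0,0,0],[0,0,0]],"twist":[[0,0,0],[0,0,0],[0,0,0],[0,0,0],[0,0,0],[0,0,0],[0,0,0]]}' 0 40
python3 - <<'E'
from h import *
im=env.capture("side");crop(im,260,190,360,280,7,"pics/s8.png")
o=env.get_obs();print(o["ee_pos"],o["force"],o["width"])
E
```

```text
t: 19.45
ee_pos: [0.4978, -0.2681, 0.0398]
ee_rot: [-0.0, -0.036, 0.999, 0.0]
force: [-0.1, 0.3, -0.5]
width: 0.171
[ 0.49781443 -0.26814149  0.03977329] [-0.75504925  0.96778136 -0.6480807 ] 0.1633784548835925
```

View pics/s8.png

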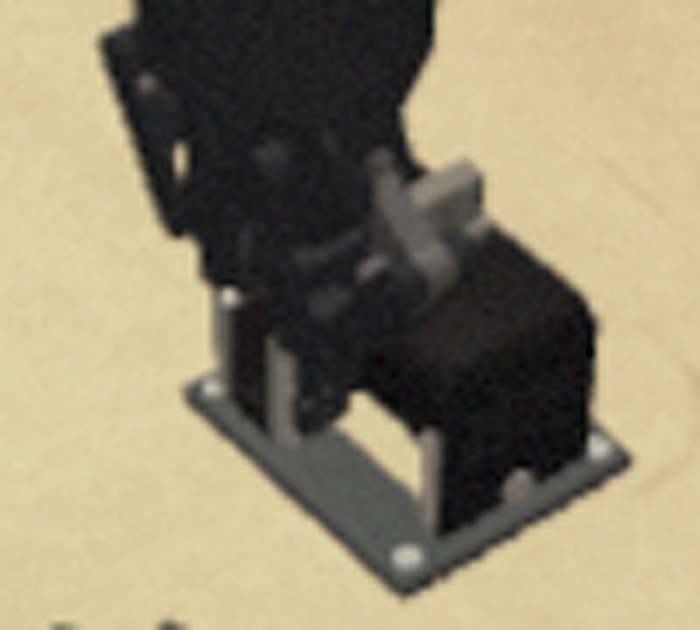

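The tab is pinched (width 0.165, about 14–16 mm). I pull it straight out, gently at first.

```bash
python3 -m creep '{"xyz":[[0.001,0,0],[0.002,0,0],[0.003,0,0],[0.003,0,0]],"twist":[[0,0,0],[0,0,0],[0,0,0],[0,0,0]]}'
```

```text
t: 19.9
ee_pos: [0.4884, -0.2688, 0.0397]
ee_rot: [-0.0, -0.036, 0.999, 0.0]
force: [0.3, 0.2, 0.5]
width: 0.17
```

```bash
python3 -m creep '{"xyz":[[0.005,0,0],[0.005,0,0],[0.005,0,0],[0.005,0,0],[0.005,0,0],[0.005,0,0]],"twist":[[0,0,0],[0,0,0],[0,0,0],[0,0,0],[0,0,0],[0,0,0]]}'
python3 - <<'E'
from h import *
im=env.capture("side");crop(im,230,180,360,290,5,"pics/s9.png")
o=env.get_obs();print(o["ee_pos"],o["force"],o["width"])
E
```

```text
t: 20.5
ee_pos: [0.4555, -0.2711, 0.0398]
ee_rot: [-0.0, -0.036, 0.999, 0.0]
force: [0.6, -0.4, 0.1]
width: 0.167
[ 0.45465083 -0.27092341  0.03971053] [-1.14490765  0.43818916 -1.13992389] 0.16831857392788804
```

View pics/s9.png

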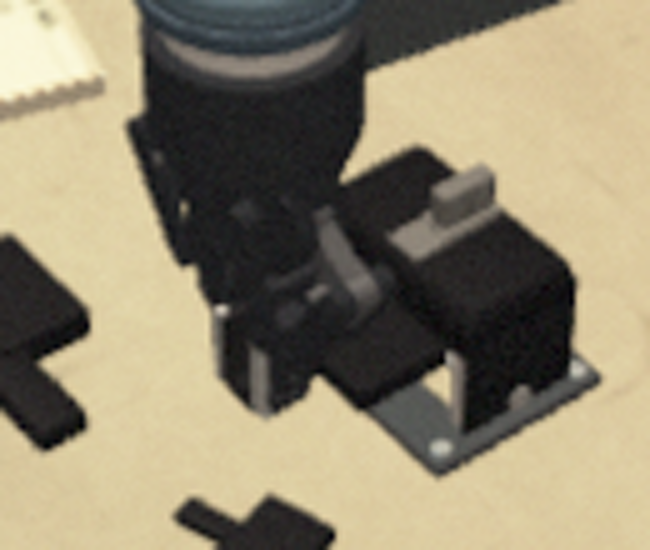

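The pad is coming out and the stamp is staying put. I pull the rest of the way, then lift.

```bash
python3 -m creep '{"xyz":[[0.005,0,0],[0.006,0,0],[0.006,0,0],[0.006,0,0],[0.005,0,-0.003],[0,0,-0.01],[0,0,-0.02],[0,0,-0.02],[0,0,-0.015],[0,0,0]],"twist":[[0,0,0],[0,0,0],[0,0,0],[0,0,0],[0,0,0],[0,0,0],[0,0,0],[0,0,0],[0,0,0],[0,0,0]]}'
python3 - <<'E'
from h import *
im=env.capture("side");crop(im,210,150,360,270,5,"pics/s10.png")
im=env.capture("wrist");cv2.imwrite("pics/w10.png",im[:,:,::-1])
o=env.get_obs();print(o["ee_pos"],o["force"],o["width"]);print(Rt().as_matrix())
E
```

```text
t: 21.55
ee_pos: [0.4241, -0.2735, 0.113]
ee_rot: [-0.0, -0.035, 0.999, -0.0]
force: [-0.1, 0.1, -0.9]
width: 0.165
[ 0.42314089 -0.27249873  0.11087548] [ 0.64026101 -0.04733949 -0.07491928] 0.16963558352143493
[[-0.99752039 -0.07030978 -0.00309907]
 [-0.07031722  0.99752189  0.00236015]
 [ 0.00292545  0.00257222 -0.99999241]]
```

View pics/s10.png

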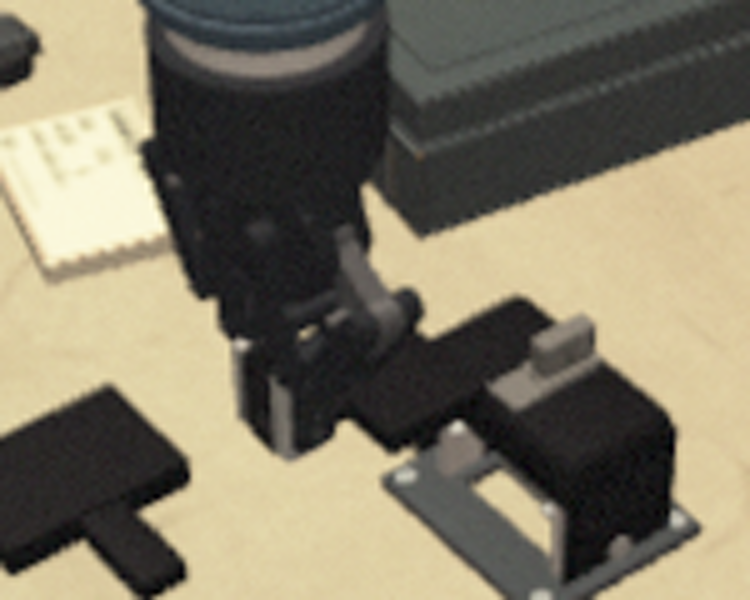

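View pics/w10.png

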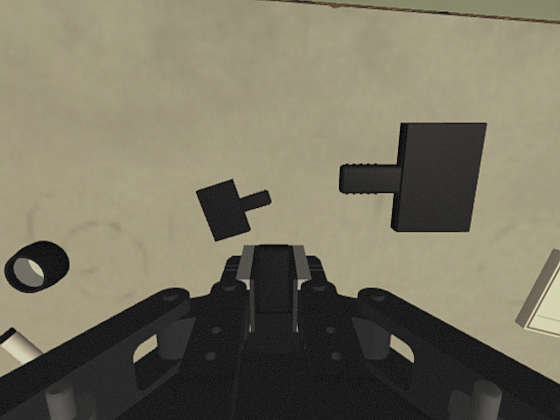

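The pad is free, held level and the right way up. Now I measure the paper precisely by colour mask in both fixed views. The first pictures were unobstructed.

Run:
```python
from h import *
for n,s,rad in (("side",(229,187),45),("scene",(241,189),30)):
    im=cv2.imread(f"pics/{n}0.png");c=env.calibration(n)
    k=4;x0,y0=s[0]-rad,s[1]-rad
    b=cv2.resize(im[y0:y0+2*rad,x0:x0+2*rad],None,fx=k,fy=k,interpolation=cv2.INTER_CUBIC)
    h=cv2.cvtColor(b,cv2.COLOR_BGR2HSV)
    m=((h[...,2]>222)).astype(np.uint8)*255
    m=cv2.morphologyEx(m,cv2.MORPH_CLOSE,np.ones((17,17)));m=cv2.morphologyEx(m,cv2.MORPH_OPEN,np.ones((7,7)))
    cs=max(cv2.findContours(m,0,1)[0],key=cv2.contourArea)[:,0,:]
    pts=np.array([onz(c,((p[0]-1.5)/k+x0,(p[1]-1.5)/k+y0),.011)[:2] for p in cs],np.float32)
    print(n,cv2.minAreaRect(pts*1000))
    cv2.drawContours(b,[cs[:,None]],-1,(0,0,255),1);cv2.imwrite(f"pics/p_{n}.png",b)
```

```text
side ((492.59014892578125, 22.066524505615234), (116.39321899414062, 83.0652847290039), 78.4687728881836)
scene ((494.9935607910156, 21.301544189453125), (291.2237243652344, 180.9495849609375), 62.52915573120117)
```

View pics/p_side.png

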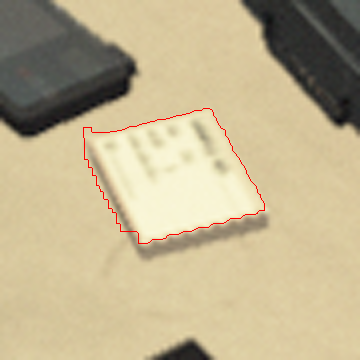

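```bash
python3 -m creep '{"xyz":[[0,0.01,-0.02],[-0.01,0.025,-0.02],[-0.01,0.03,-0.01],[-0.01,0.03,0],[-0.005,0.025,0],[0,0.01,0],[0,0,0],[0,0,0]],"twist":[[0,0,0.05],[0,0,0.06],[0,0,0.06],[0,0,0.05],[0,0,0.02],[0,0,0],[0,0,0],[0,0,0]]}'
python3 - <<'E'
from h import *
im=env.capture("wrist");cv2.imwrite("pics/w11.png",im[:,:,::-1])
np.savez("c7.npz",**env.calibration("wrist"))
o=env.get_obs();print(o["ee_pos"],o["force"],o["width"]);print(Rt().as_matrix())
E
```

```text
t: 22.45
ee_pos: [0.4649, -0.14, 0.156]
ee_rot: [-0.007, 0.09, 0.996, 0.004]
force: [-1.1, 0.1, -0.5]
width: 0.167
[ 0.46476957 -0.14023446  0.15595759] [0.24892398 0.40537881 0.08967621] 0.16925928416634464
[[-0.98353948  0.18019759 -0.0133761 ]
 [ 0.18007697  0.98360428  0.00974191]
 [ 0.01491226  0.00717282 -0.99986308]]
```

View pics/w11.png

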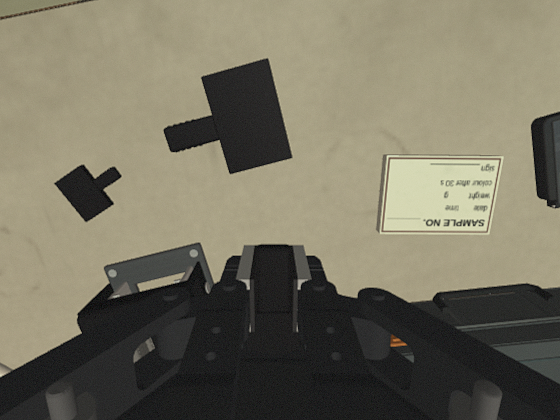

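The whole paper is in view: (380–503, 154–235). I segment it there.

Run:
```python
from h import *
im=cv2.imread("pics/w11.png");c=dict(np.load("c7.npz"))
h=cv2.cvtColor(im,cv2.COLOR_BGR2HSV);print(h[200,430],h[120,430],h[238,430],h[200,381])
m=(h[...,2]>195).astype(np.uint8)*255;m[:, :370]=0;m[:140]=0;m[250:]=0
m=cv2.morphologyEx(m,cv2.MORPH_CLOSE,np.ones((9,9)))
cs=max(cv2.findContours(m,0,1)[0],key=cv2.contourArea)
hull=cv2.approxPolyDP(cv2.convexHull(cs),4,True)[:,0];print(hull)
P=np.array([onz(c,p,.011)[:2] for p in hull]);print(P,P.mean(0))
pts=np.array([onz(c,p,.011)[:2] for p in cs[:,0]],np.float32)*1000
print(cv2.minAreaRect(pts))
b=im.copy();cv2.drawContours(b,[cs],-1,(0,0,255),1);crop(b[:,:,::-1],360,130,520,250,4,"pics/p3.png")
o=env.get_obs();print(o["ee_pos"])
# fixed views at hand-picked corners
cs_=env.calibration("side");g=lambda x,y:(184+x/4-.375,142+y/4-.375)
Q=np.array([onz(cs_,g(*p),.011)[:2] for p in((88,128),(210,108),(265,210),(140,242))]);print(Q,Q.mean(0))
```

```text
[ 32  43 213] [ 24  53 165] [ 22  53 168] [17 49 98]
[[387 156]
 [502 156]
 [489 232]
 [380 233]]
[[ 0.44611155 -0.0318375 ]
 [ 0.46484383  0.07029417]
 [ 0.53578604  0.05770308]
 [ 0.51774522 -0.04517677]] [0.49112166 0.01274575]
((491.5231018066406, 12.799171447753906), (105.27400970458984, 74.19441986083984), 79.06961822509766)
[ 0.46476957 -0.14023446  0.15595759]
[[ 0.47281164  0.083396  ]
 [ 0.54136483  0.06105051]
 [ 0.52007335 -0.03999509]
 [ 0.4494548  -0.02620898]] [0.49592615 0.01956061]
```

View pics/p3.png

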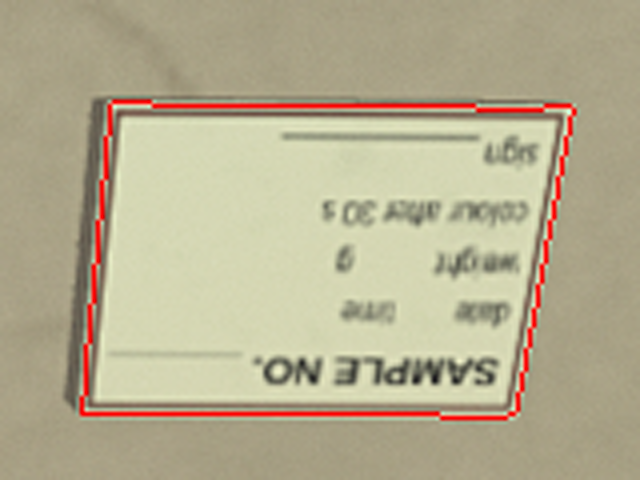

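```bash
python3 -m creep '{"xyz":[[0.006,0.02,0],[0.008,0.028,0],[0.008,0.028,0],[0.008,0.028,0.01],[0.007,0.022,0.015],[0.005,0.016,0.015],[0,0.008,0.015],[0,0,0.01],[0,0,0],[0,0,0]],"twist":[[0.007,-0.014,0.008],[0,0,0],[0,0,0],[0,0,0],[0,0,0],[0,0,0],[0,0,0],[0,0,0],[0,0,0],[0,0,0]]}'
python3 -m creep '{"xyz":[[0,0,0],[0,0,0]],"twist":[[0,0,0],[0,0,0]]}'
cat > st.py <<'E'
from h import *
import sys
o=env.get_obs();M=Rt().as_matrix();t=np.array([.4472,.0213,float(sys.argv[1])]);print(o["ee_pos"],"shift",M.T@(t-o["ee_pos"]),o["force"],o["width"])
dz=np.array([0,0,-1])-M[:,2];q=M.T@dz;print("twist",-q[1],q[0],"yaw",np.degrees(np.arctan2(-M[1,0],-M[0,0])))
E
python3 st.py 0.04
python3 - <<'E'
from h import *
im=env.capture("side");crop(im,170,110,320,230,5,"pics/s11.png")
E
```

```text
t: 23.5
ee_pos: [0.4521, 0.0073, 0.0878]
ee_rot: [0.0, 0.101, 0.995, -0.002]
force: [0.4, 0.1, -0.2]
width: 0.169
t: 23.7
ee_pos: [0.453, 0.0057, 0.0887]
ee_rot: [0.001, 0.102, 0.995, -0.002]
force: [0.6, 0.1, -0.2]
width: 0.168
[0.45302528 0.00567001 0.08872237] shift [0.00899354 0.01433886 0.04863756] [ 0.64480747  0.08322832 -0.21132219] 0.16840120063872288
twist -0.00456045234406516 0.002228118260438496 yaw -11.745438250616447
```

View pics/s11.png

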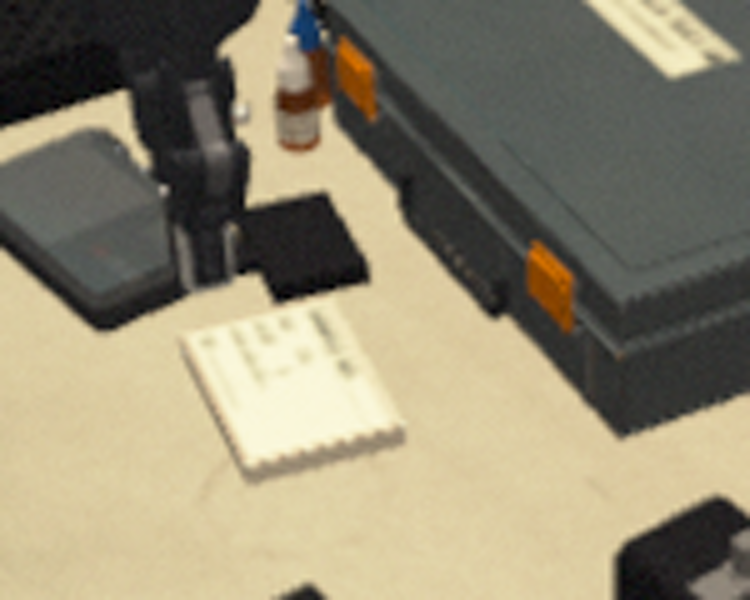

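```bash
python3 -m creep '{"xyz":[[0.004,0.007,0.005],[0.004,0.006,0.01],[0.001,0.001,0.01],[0,0,0.006],[0,0,0],[0,0,0],[0,0,0]],"twist":[[-0.004,0.002,-0.014],[0,0,0],[0,0,0],[0,0,0],[0,0,0],[0,0,0],[0,0,0]]}'
python3 st.py 0.025
python3 - <<'E'
from h import *
c=env.calibration("side")
for p in((166,155),(191,174),(216,160)): print(onz(c,p,0.0))
im=env.capture("side");crop(im,170,110,320,230,5,"pics/s12.png")
E
```

```text
t: 24.45
ee_pos: [0.4463, 0.0226, 0.055]
ee_rot: [0.0, 0.094, 0.996, -0.0]
force: [0.3, 0.2, -0.8]
width: 0.17
[0.44626012 0.02264911 0.0549952 ] shift [-0.00117429 -0.00113909  0.02999565] [ 0.33347236  0.16412528 -0.75342841] 0.1695125329359107
twist -0.00030398457939532234 8.699971024786693e-05 yaw -10.843480772476724
[0.43179032 0.22178037 0.        ]
[0.44913456 0.11542803 0.        ]
[0.52466427 0.13347013 0.        ]
```

View pics/s12.png

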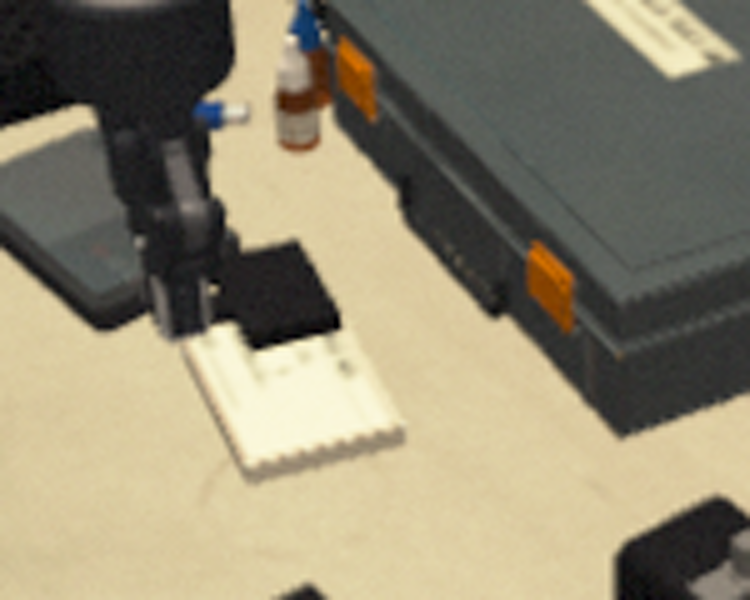

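```bash
python3 -m creep '{"xyz":[[-0.0008,-0.0008,0.004],[0,0,0.006],[0,0,0.006],[0,0,0.005],[0,0,0.002],[0,0,0],[0,0,0]],"twist":[[0,0,0],[0,0,0],[0,0,0],[0,0,0],[0,0,0],[0,0,0],[0,0,0]]}'
python3 st.py 0.0145
```

```text
t: 25.2
ee_pos: [0.4476, 0.0211, 0.0303]
ee_rot: [0.001, 0.095, 0.995, -0.0]
force: [-0.0, -1.2, 0.3]
width: 0.172
[0.44760533 0.02113977 0.03027697] shift [4.48250356e-04 8.64495680e-05 1.57763867e-02] [-0.00899031 -1.18510838  0.33846445] 0.17169793057411636
twist -0.00035575984693954116 0.0012655194233376018 yaw -10.880357356212063
```

```bash
python3 -m creep '{"xyz":[[0.0004,0,0.004],[0,0,0.004],[0,0,0.003],[0,0,0.002],[0,0,0],[0,0,0]],"twist":[[0,0.001,0],[0,0,0],[0,0,0],[0,0,0],[0,0,0],[0,0,0]]}'
python3 st.py 0.0137
python3 - <<'E'
from h import *
im=env.capture("side");crop(im,190,130,290,210,7,"pics/s13.png")
E
```

```text
t: 25.8
ee_pos: [0.4475, 0.0212, 0.0164]
ee_rot: [0.0, 0.095, 0.995, -0.0]
force: [-0.3, -0.2, -0.7]
width: 0.17
[0.44745473 0.02119517 0.01635656] shift [2.72143916e-04 5.58509743e-05 2.65631693e-03] [-0.31710362 -0.17450245 -0.65293754] 0.16994564013100455
twist -0.0003651399201858 0.0008298772225947312 yaw -10.876528940835838
```

View pics/s13.png

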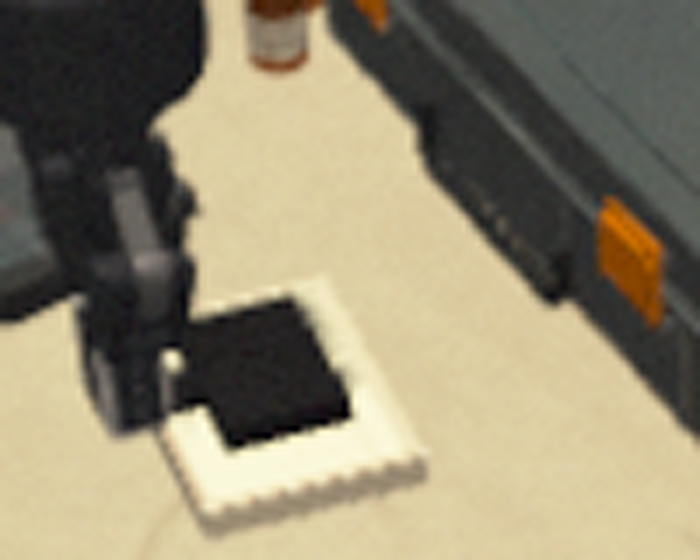

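Run:
```python
from h import *
c=env.calibration("side")
g=lambda x,y:(190+x/7-.43,130+y/7-.43)
for z in (.021,.024):
  A,B=onz(c,g(295,298),z),onz(c,g(352,385),z);print(A,B,np.linalg.norm(A-B))
# expected corners
y=np.radians(-10.9);Rz=np.array([[np.cos(y),-np.sin(y)],[np.sin(y),np.cos(y)]])
for q in((.021,.0305),(.021,-.0305),(-.021,-.0305)): print(q,Rz@np.array(q)+[.4918,.0127])
P=[onz(c,g(*p),.011) for p in((325,275),(428,460),(205,520))];print(P)
```

```text
[0.52014568 0.04219761 0.021     ] [ 0.51279008 -0.00908966  0.021     ] 0.05181205728552541
[0.51837429 0.03847566 0.024     ] [ 0.51104865 -0.01260272  0.024     ] 0.051601033387187786
(0.021, 0.0305) [0.51818854 0.03867874]
(0.021, -0.0305) [ 0.50665372 -0.02122075]
(-0.021, -0.0305) [ 0.46541146 -0.01327874]
[array([0.54067075, 0.06041025, 0.011     ]), array([ 0.51955439, -0.04457474,  0.011     ]), array([ 0.44712136, -0.03174438,  0.011     ])]
```

The visible pad corner lands where predicted to within 1 mm. I lower the last couple of mm by feel.

```bash
python3 -m creep '{"xyz":[[0,0,0.001],[0,0,0.0008],[0,0,0]],"twist":[[0,0,0],[0,0,0],[0,0,0]]}'
python3 st.py 0.0137
```

```text
t: 26.15
ee_pos: [0.4477, 0.0212, 0.0147]
ee_rot: [0.001, 0.095, 0.995, -0.0]
force: [0.0, -0.5, -0.2]
width: 0.167
[0.44773708 0.02115423 0.0147354 ] shift [5.56548228e-04 4.21496380e-05 1.03452092e-03] [ 0.01950517 -0.47553487 -0.19105302] 0.16731805976783587
twist -0.0003353648155351878 0.001560849519511467 yaw -10.876874121621107
```

```bash
python3 -m creep '{"xyz":[[0.0003,0,0.0008],[0,0,0.0006],[0,0,0]],"twist":[[0,0.0015,0],[0,0,0],[0,0,0]]}'
python3 -m creep '{"xyz":[[0,0,0.0003],[0,0,0]],"twist":[[0,0,0],[0,0,0]]}'
python3 st.py 0.0137
```

```text
t: 26.45
ee_pos: [0.4475, 0.0212, 0.0136]
ee_rot: [0.0, 0.095, 0.996, -0.0]
force: [-0.6, 0.2, 2.4]
width: 0.169
t: 26.65
ee_pos: [0.4475, 0.0212, 0.0136]
ee_rot: [0.0, 0.095, 0.996, -0.0]
force: [-1.7, -0.0, 3.0]
width: 0.17
[0.4474841  0.02120541 0.01362511] shift [ 2.96809444e-04  3.93009374e-05 -7.50367855e-05] [-1.65238512 -0.0372185   3.00545813] 0.1701153368092344
twist -0.00045085583055459743 0.0004337857214929478 yaw -10.866021181953077
```

Contact at 3 N at the expected height. I release and lift.

```bash
python3 -m creep '{"xyz":[[0,0,0],[0,0,0],[0,0,0],[0,0,0]],"twist":[[0,0,0],[0,0,0],[0,0,0],[0,0,0]]}' 0.035
python3 -m creep '{"xyz":[[0,0,-0.003],[0,0,-0.005],[0,0,-0.01],[0,0,-0.02],[0,0,-0.025],[0,0,-0.025],[0,0,-0.025],[0,0,-0.02],[0,0,0],[0,0,0]],"twist":[[0,0,0],[0,0,0],[0,0,0],[0,0,0],[0,0,0],[0,0,0],[0,0,0],[0,0,0],[0,0,0],[0,0,0]]}'
python3 - <<'E'
from h import *
im=env.capture("side");cv2.imwrite("pics/s14.png",im[:,:,::-1])
im=env.capture("wrist");cv2.imwrite("pics/w14.png",im[:,:,::-1]);np.savez("c8.npz",**env.calibration("wrist"))
print(env.get_obs()["ee_pos"])
E
```

```text
t: 27.05
ee_pos: [0.4478, 0.0211, 0.0133]
ee_rot: [0.0, 0.095, 0.995, -0.0]
force: [-0.1, -0.4, -0.2]
width: 0.407
t: 28.05
ee_pos: [0.4474, 0.0213, 0.1569]
ee_rot: [0.002, 0.095, 0.996, -0.0]
force: [-0.0, -0.0, 0.7]
width: 0.41
[0.44712759 0.02138628 0.15614172]
```

View pics/s14.png

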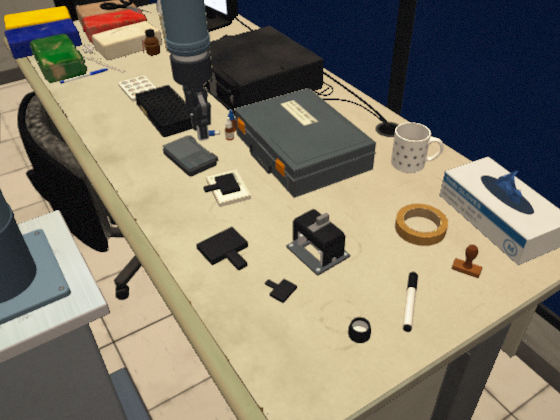

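View pics/w14.png

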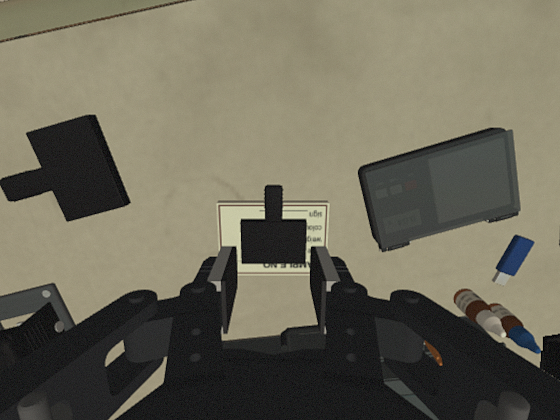

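Run:
```python
from h import *
c=dict(np.load("c8.npz"));im=cv2.imread("pics/w14.png");crop(im[:,:,::-1],205,175,345,285,5,"pics/c14.png")
cv2.imwrite("pics/c14s.png",cv2.resize(cv2.imread("pics/s14.png")[195:280,275:365],None,fx=6,fy=6,interpolation=cv2.INTER_CUBIC))
```

```text
(no output)
```

View pics/c14.png

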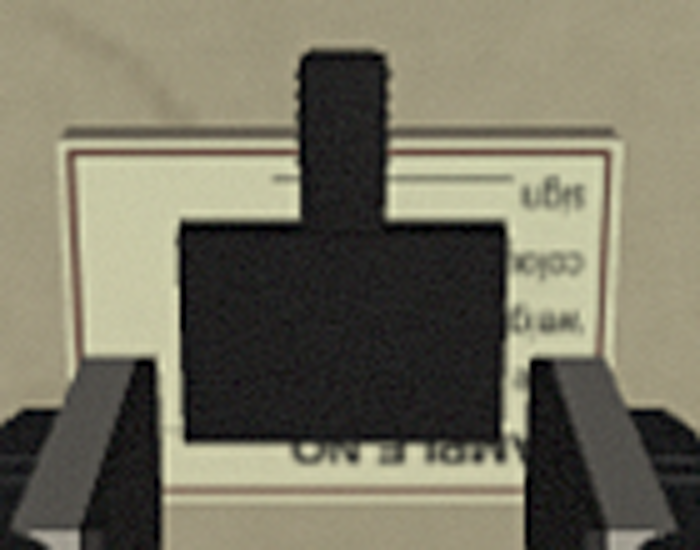

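View pics/c14s.png

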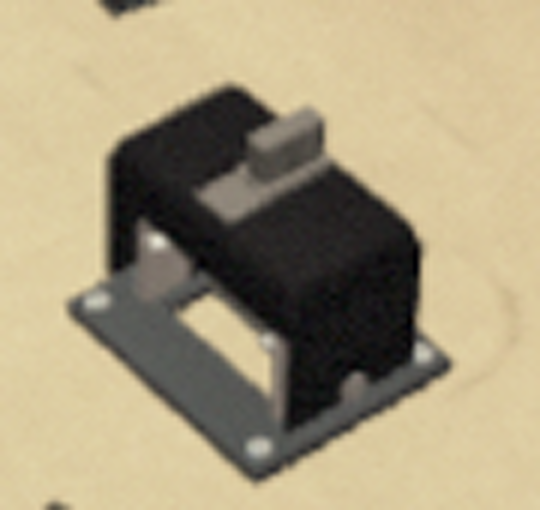

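Run:
```python
from h import *
c=dict(np.load("c8.npz"));f=lambda x,y:(205+x/5-.4,175+y/5-.4)
P=np.array([onz(c,f(*p),.011)[:2] for p in((60,142),(623,142))])   # paper front edge
T=np.array([onz(c,f(*p),.021)[:2] for p in((180,222),(506,222),(503,440),(183,440))])
d=P[1]-P[0];d/=np.linalg.norm(d);n=np.array([d[1],-d[0]])
cp=P.mean(0)+n*.037;print("paper",cp,np.linalg.norm(P[1]-P[0]),"pad",T.mean(0),[np.linalg.norm(T[i]-T[i-1]) for i in range(4)])
e=T.mean(0)-cp;print("offset x,y",e@n,e@d,"yaw diff",np.degrees(np.arctan2(*((T[1]-T[0])@np.c_[n,d]))))
```

```text
paper [0.49129368 0.01260423] 0.10476355310161094 pad [0.48846476 0.01343157] [np.float64(0.0432176169458388), np.float64(0.05937211767573882), np.float64(0.04321571985133949), np.float64(0.06057279684132772)]
offset x,y -0.0029340303826286313 0.0002805532234743255 yaw diff -0.0006053147733150886
```

```bash
python3 -c "
from station import env
print(env.get_obs()['t'],env.hand_in())"
```

```text
the job is handed in; nothing more can be done
28.15 None
```

The stamp is standing locked where it was, and its spent pad lies flat, same way up, on the middle of the paper labels. I handed the job in at 28.15 s; no verdict was given.

- **Locking:** I pinched the slide's fin and felt for the notch. It was blocked at depths of about 8.4, 9.6, 10.7 and 11.9 mm, with at most about 6 N on the slide. At about 12.9 mm it ran freely 9 mm across to its stop. The head never went deeper than about 13 mm, so the stamp should not have printed. It stayed down after release.
- **Pad:** I drew it out by its tab with almost no measurable pull force. I set it down at about 3 N, let go and lifted clear.

**Last checks:**
- **Stamp:** The side view shows the head still down, the slide fully across and the slot empty. The base looks unmoved.
- **Pad position:** The wrist view puts the pad centre 0.3 mm off the paper's middle across it, and lined up with it. Lengthwise it sits about 3 mm toward the tab. I had aimed for zero there; I left it rather than risk a second grasp.
- **Other things:** The paper has not shifted measurably, and the loupe, marker and look-alikes show no visible change.

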